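# Fetch the spare palette from the paint station

## Task

The steel water pot stands on the flap of the wooden paint station: slide it sideways, without lifting or tipping it, onto the ring mark on the station's fixed half. Then lift the flap by its bar until it stands upright and stays, draw the broad palette plate (not the narrow scraper) up out of the well, and present it: finish while still holding it upright and still in the gripper, its lower edge more than 10 cm above the station's top, and turned so that one of its broad faces looks squarely towards the robot's side of the bench. Leave the pot on its mark and the flap standing, and do not disturb the scraper or the jar, bottle and tape roll nearby.

Things in the scene. Friction and masses are not known exactly. Their poses are not given: they have to be found in the camera images.
- station: Low wooden paint station, fixed: 170 (x) x 320 (y) x 90 high (mm). Origin at the centre of its underside, on the bench; z up; its front faces its own -x. Its left part (y from +30 to +160) is solid with a fixed top; its right part (y from -160 to +30) is a well closed by the flap, whose top is level with the fixed top, at z = 90.
- well (a point): Centre of the floor of the well under the flap, station frame (0, -61, 8) mm. The well is 154 (x) x 182 (y) inside, its walls 8 thick, tops at station z = 80. Two slots along x, 42 mm either side of this point in y, each 11 wide between rails 22 high and 6 thick; palette and scraper stand on edge in them, either one in either slot.
- rest_mark (a point): Centre of the dark inlaid ring (80 mm across) on the station's fixed top where the pot must go; station frame (20, 95, 90) mm.
- pot: Open steel pot, plain, outer diameter 62, 65 high, wall 3 (mm), about 0.4 kg. Origin at the centre of its underside, z up. It starts on a like ring on the flap, about station (20, -65) mm, 160 mm from the rest mark. The way between is flat but for a 1 mm seam.
- flap (a joint): Angle of the wooden flap (rad): 0 closed, 1.57 standing upright, stop at 1.75. 170 (x) x 189 (y) x 10 thick (mm), hinged along the station's far (+x) edge, so its front edge rises and swings to +x. 0.25 kg; a stiff hinge (0.32 N m) keeps it where it is left; lifting at the bar takes about 4 N.
- flap_hinge (a point): Point on the flap's hinge line (which runs along station y), midway along it: station frame (85, -65.5, 80) mm.
- flap_handle (a point): Middle of the brass bar handle on the flap's upper face; bar 90 long, about 10 thick, along station y on two end posts, 35 above the flap's face, 20 behind its front edge (mm). Closed, it is 150 mm to -x of the hinge point, 45 above it and 125 above the bench.
- palette: White ceramic palette plate standing on edge under the closed flap: 110 long (its x) x 8 thick (its y) x 44 high (mm), three grey discs on each broad face, and on top in the middle a grip tab 36 long (x) x 12 thick (y), from z = 44 to 64. Origin at the middle of its lower edge, z up. About 0.14 kg. It starts 8 mm above the bench, long side along station x.
- scraper: Narrow white ceramic scraper standing in the other slot: 60 long (x) x 8 thick (y) x 40 high (mm), with a round knob 16 across and 20 high on top. Origin at the middle of its lower edge. To be left alone.
- bench (a point): Fixed point on the bench top midway before the robot; its axes are the world's: x points straight away from the robot's base. For the presented palette, its y axis (normal to the broad faces) must lie along this x, either way round.
- brush_jar: White jar with brushes, 72 across, jar 90 and brushes about 175 high (mm), left of the station; origin under its centre. Bystander.
- ink_bottle: Small glass bottle, 38 across, 75 high (mm), right of the station; origin under its centre. Bystander.
- tape_roll: Roll of tape lying flat, 90 across, 24 high (mm), right of the station; origin under its centre. Bystander.
Mind the look-alikes: they are no part of the job. Of the things shaped like the pot, the steel one is meant.

How it is judged:
By the outcome, as a careful person would: the job done as asked, in the order asked, and still so for the second after the job is handed in, while the arm keeps its last pose, push and grip.
It also fails if it takes over 72 s, if anything falls off the work surface, if the arm or the gripper's body presses on something with over 40 N, if the wrist force passes 120 N, or if a joint passes its speed limit or range.

## Robot

A 7-joint arm with a two-finger parallel gripper is mounted at the origin on the work surface. World frame = base frame: x ahead of the robot, y to its left, z up, the work surface at z = 0. Lengths are in m, angles in rad, forces in N, time in s.
With the tool pointing down it reaches from about 0.425 to 0.925 m from the base axis. Payload 6.8 kg.
Tool frame: the origin (TCP) lies on the front face of the gripper's body, between the roots of the fingers; the fingertips stand 73 mm ahead of it and the grasp point (between the pads) lies 54 mm ahead of it (env.nose_length is the distance from the TCP to the fingertips, in m); z points along the fingers, y is the line along which they close (so a half turn about z gives the same grasp; the last joint's range is limited). The gripper opens to 85 mm and grips with 20 to 120 N. Pads are 22 mm wide; open, the fingers measure 114 mm over their backs; the gripper's body (76 mm by 85 mm) begins 54 mm behind the grasp point. The pads swing forward as they close: fully open they stand 13 mm farther back than shut.
Start: joints at [1.141, 0.477, 0.022, 1.555, -0.011, 1.109, -0.083], TCP at [0.213, -0.64, 0.304] pointing down, gripper open.
Joint ranges: [-2.96, 2.96], [-0.34, 2.1], [-1.41, 1.46], [0.24, 2.44], [-1.37, 4.51], [0.17, 1.92], [-2.96, 2.96]. Speed limits (rad/s): [2.39, 2.39, 3.14, 3.14, 3.14, 3.14, 3.14].

## Interface

Orientations are given as a unit quaternion [w, x, y, z].
In Python, from cell import env, kin, camera, calibration, job gives the robot as it stands. The module is installed in compiled form; this text tells all that it offers. Calls block until the motion is done:
- env.reach(position, orientation): joint-space move of the TCP to a pose.
- env.movel(position, velocity=0.15, rot=None, stop_force=None): straight line of the TCP; rot=None keeps the orientation; velocity is the mean speed in m/s. With stop_force (N) it stops when the force on the tool has changed by that much, and returns True; else False.
- env.goto_joints(angles): joint-space move.
- env.grip(opening, f_grip=None): finger opening in m; f_grip is the grip in N (None keeps the last); returns when the fingers have stopped.
- env.dwell(seconds).
- kin.inverse_kinematics(position, orientation): joint angles nearest the present ones, or None.
- env.get_state(): the state.
- camera(name): name is "side" or "top" or "wrist"; returns (picture, depth): 420x560x3 uint8, blue, green, red; 420x560 float32, m along the optical axis (not along the pixel's ray), 0 where there is no reading.
- calibration(name): a dict with "fx", "fy", "cx", "cy" (pixels), "k1" (the pictures are not rectified: a ray, as slopes to the right and down, at radius r is drawn at 1 + k1 r^2 times it, then the intrinsics apply), "rvec" (rotation vector, rad) and "tvec" (3), from world to camera coordinates, as OpenCV has them. Camera axes: x right, y down, z forward; pixel columns grow to the right and rows downward; lengths in m; the calibration is good to about 2 mm. A picture is of the moment at which its call begins: read the wrist's pose just before it. calibration takes no time and is no camera call; for the wrist camera it gives the pose at the moment of the call.
A pose or a line that the arm cannot do raises env.PlanningError and nothing moves.
- job.job_done(): hands the job in; it is judged then, once.
The state is a dict: "time": time; "qpos": joint angles; "joint_velocities": joint speeds; "joint_torque": joint torques, N m; "tcp_pos": TCP position; "orientation": TCP orientation; "force": force on the tool from outside, world axes, zero at the start; "torque": the same for the moment, N m; "opening": finger opening in m; "gripper_force": force on a finger pad.
Only numpy, scipy, OpenCV 4.12 (cv2) and the standard library are available. Lean on these libraries where they do the work, as an engineer would, in place of code of your own. Each camera call takes 0.05 s, during which the arm holds its last target. There are 200 camera calls.

## Working session

There is one attempt and no reset: what is moved stays moved. The work goes in short steps, each a Python script; the robot and the scene stay as the last script left them, time stands still between calls to the robot, and variables do not carry over. Pictures are saved under pics/ and viewed, at most 10 in all, crops included, and the job is handed in when it is done.

```bash
mkdir -p pics; cat > h.py <<'E'
import numpy as np, cv2
from scipy.spatial.transform import Rotation as R
from cell import env, kin, camera, calibration, job
def pix2world(c,d,u,v,z=None):
    x=(u-c['cx'])/c['fx'];y=(v-c['cy'])/c['fy'];a,b=x,y
    for _ in range(10):
        s=1+c['k1']*(a*a+b*b);a,b=x/s,y/s
    M=cv2.Rodrigues(np.array(c['rvec'],float))[0];t=np.array(c['tvec'],float).ravel()
    o=-M.T@t;r=M.T@np.array([a,b,1.])
    if z is not None:return o+r*(z-o[2])/r[2]
    return o+r*d[int(round(v)),int(round(u))]
def q(m): 
    a=R.from_matrix(m).as_quat();return [a[3],a[0],a[1],a[2]]
def tool(z,y):
    z=np.array(z,float);z/=np.linalg.norm(z);y=np.array(y,float);y-=z*(y@z);y/=np.linalg.norm(y)
    return q(np.c_[np.cross(y,z),y,z])
E
python3 - <<'E'
from h import *
for n in("top","side"):
    p,d=camera(n);cv2.imwrite(f"pics/{n}0.png",p);np.save(f"pics/{n}0.npy",d)
    c=calibration(n);print({k:np.round(v,3) for k,v in c.items()})
print(env.get_state())
E
```

```text
{'fx': np.float64(480.852), 'fy': np.float64(480.852), 'cx': np.float64(284.87), 'cy': np.float64(218.726), 'k1': np.float64(-0.037), 'rvec': array([ 2.129, -2.162,  0.177]), 'tvec': array([0.042, 0.556, 0.948])}
{'fx': np.float64(479.625), 'fy': np.float64(479.625), 'cx': np.float64(275.989), 'cy': np.float64(209.956), 'k1': np.float64(-0.11), 'rvec': array([ 0.092, -2.846,  1.219]), 'tvec': array([0.563, 0.074, 1.125])}
{'time': 0.1, 'qpos': array([ 1.14092025,  0.47772359,  0.02231752,  1.5563323 , -0.01149528,
        1.10927964, -0.08307034]), 'joint_velocities': array([-0.00176998, -0.00047741, -0.00010736, -0.00153016,  0.00025069,
       -0.00081652, -0.00087723]), 'joint_torque': array([ 4.81543088e-03, -5.97754562e+01,  1.61272198e+00, -2.81952578e+01,
        1.25323894e-02,  5.00145456e-03,  3.83899726e-05]), 'tcp_pos': array([ 0.21335498, -0.63997068,  0.30302678]), 'orientation': array([-7.86471441e-04,  9.87079138e-01,  1.60231470e-01, -1.83277581e-04]), 'force': array([0.66707654, 0.34941038, 0.02225335]), 'torque': array([0.01382843, 0.01591703, 0.00405048]), 'gripper_force': 0.0, 'opening': 0.08519899911171887}
```

View pics/top0.png

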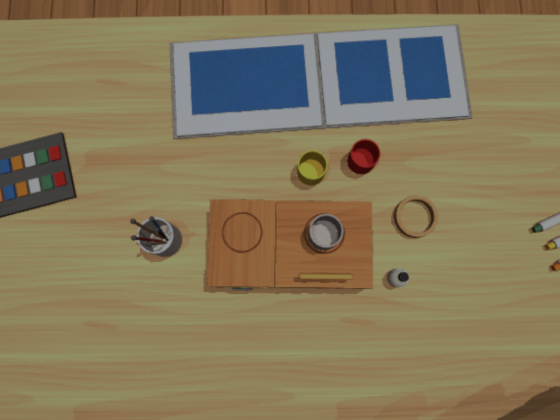

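View pics/side0.png

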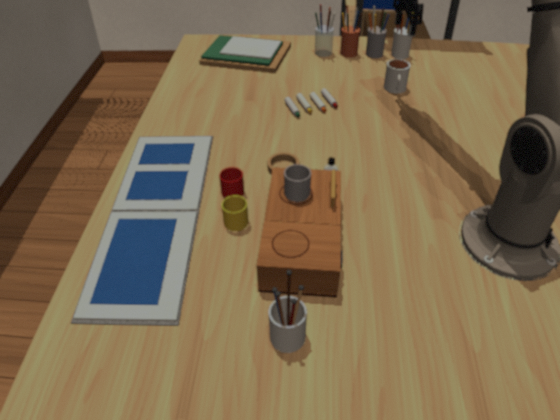

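Pot-like candidates in the top view are the grey steel pot on the flap (325,233), the yellow cup (312,168), the red cup (364,157) and the white jar with brushes (156,236). The side view adds a grey mug (397,75). I choose the steel pot at (325,233), standing on the flap with the brass bar at (325,277). The rest ring is at (242,232). I'll check this in a crop.

```bash
python3 - <<'E'
from h import *
p=cv2.imread("pics/top0.png");cv2.imwrite("pics/crop0.png",cv2.resize(p[185:305,200:390],None,fx=4.2,fy=4.2,interpolation=cv2.INTER_CUBIC))
E
```

```text
(no output)
```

View pics/crop0.png

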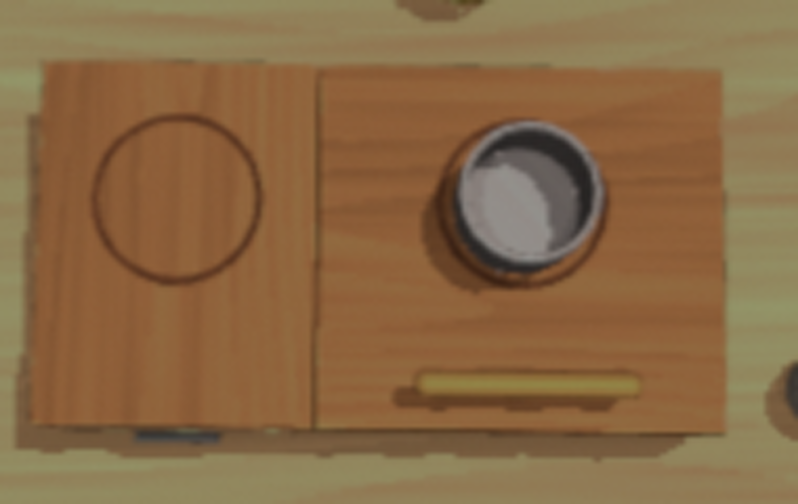

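The crop confirms it: a plain steel pot with its rim centred at crop (531,195), the free ring at (177,199), the bar from (417,384) to (640,385), and station top corners at (42,61), (722,70), (725,433) and (32,425).

```bash
python3 - <<'E'
from h import *
c=calibration("top")
P={'rim':(531,195,.155),'ring':(177,199,.09),'TL':(42,61,.09),'TR':(722,70,.09),'BR':(725,433,.09),'BL':(32,425,.09),'barL':(417,384,.13),'barR':(640,385,.13)}
W={}
for k,(X,Y,z) in P.items():
    W[k]=pix2world(c,None,200+(X+.5)/4.2-.5,185+(Y+.5)/4.2-.5,z);print(k,W[k].round(4))
S=np.array([[85,160],[85,-160],[-85,-160],[-85,160],[20,95],[-65,-20.5],[-65,-110.5]])/1000
T=np.array([W[k][:2] for k in('TL','TR','BR','BL','ring','barL','barR')])
a,b=S.mean(0),T.mean(0);H=(S-a).T@(T-b);U,_,V=np.linalg.svd(H);M=(U@V).T
t=b-M@a;print(M,t,np.degrees(np.arctan2(M[1,0],M[0,0])));print(((S@M.T+t)-T).round(4))
print('pot in st',M.T@(W['rim'][:2]-t))
for n,s in(('jar',(156,236)),('bot',(400,278)),('tape',(415,217)),('yel',(312,165)),('red',(364,155))):
    print(n,pix2world(c,None,*s,.08).round(3))
for y in(0,):
  pass
E
```

```text
rim [ 0.5148 -0.0395  0.155 ]
ring [0.5237 0.1188 0.09  ]
TL [0.59   0.1821 0.09  ]
TR [ 0.5812 -0.1377  0.09  ]
BR [ 0.4119 -0.1318  0.09  ]
BL [0.4205 0.1854 0.09  ]
barL [0.4351 0.0105 0.13  ]
barR [ 0.4331 -0.0876  0.13  ]
[[ 0.99961513  0.02774155]
 [-0.02774155  0.99961513]] [0.50093034 0.02467794] -1.5896778354989365
[[ 0.0004  0.0001]
 [ 0.0003  0.0001]
 [-0.0004 -0.0011]
 [-0.0001  0.0016]
 [-0.0002  0.0002]
 [ 0.0003 -0.0046]
 [-0.0002  0.0036]]
pot in st [ 0.01569131 -0.06380259]
jar [0.519 0.289 0.08 ]
bot [ 0.43  -0.189  0.08 ]
tape [ 0.55  -0.225  0.08 ]
yel [ 0.659 -0.022  0.08 ]
red [ 0.679 -0.129  0.08 ]
```

```bash
cat >> h.py <<'E'
M2=np.array([[0.99961513,0.02774155],[-0.02774155,0.99961513]]);T2=np.array([0.50093,0.02468])
def st(x,y,z): return np.r_[M2@np.array([x,y])+T2,z]
def sd(x,y,z=0): return np.r_[M2@np.array([x,y]),z]
def best(p,z,y):
    o=[]
    for s in(1,-1):
        qq=tool(z,s*np.array(y,float));j=kin.inverse_kinematics(p,qq)
        if j is not None:o.append((abs(np.array(j)-env.get_state()['qpos'])[6],qq,j))
    o.sort(key=lambda a:a[0]);return o[0][1],o[0][2]
def S(m=''):
    s=env.get_state();print(m,'t%.2f'%s['time'],s['tcp_pos'].round(4),'F',s['force'].round(1),'op %.4f gf %.1f'%(s['opening'],s['gripper_force']))
E
python3 - <<'E'
from h import *
a=st(.016,-.064,0);b=st(.020,.095,0);d=b-a
p=a.copy();p[2]=.30
Q,j=best(p,[0,0,-1],d);print(Q,np.round(j,2))
env.reach(p,Q);S('above')
p[2]=.173;print(env.movel(p,.12,stop_force=8));S('down')
env.grip(.055,20);S('grip')
env.grip(.0645);S('slack')
b[2]=.173
over=d/np.linalg.norm(d)*.0012
print(env.movel(b+over,.06,stop_force=25));S('pushed')
c=calibration('top');im,_=camera('top');cv2.imwrite('pics/t1.png',cv2.resize(im[150:310,200:390],None,fx=3.7,fy=3.7,interpolation=cv2.INTER_CUBIC))
E
```

```text
[np.float64(0.0), np.float64(0.02644543504063452), np.float64(0.9996502583231356), np.float64(0.0)] [ 0.64  0.32 -0.82  1.89  0.27  1.04  1.22]
above t2.49 [ 0.5152 -0.0408  0.2999] F [ 0.2  0.3 -0.2] op 0.0855 gf 0.0
False
down t3.70 [ 0.5157 -0.0397  0.1737] F [ 0.  -0.7 -0.3] op 0.0850 gf 0.0
grip t4.03 [ 0.5155 -0.0399  0.1738] F [-1.6 -0.7  5.5] op 0.0626 gf 21.1
slack t4.25 [ 0.5151 -0.0397  0.173 ] F [-1.2 -0.6  0.7] op 0.0647 gf 0.0
False
pushed t7.08 [0.5236 0.1201 0.173 ] F [ 0.1 -2.1 -0.6] op 0.0644 gf 0.5
```

```bash
python3 - <<'E'
from h import *
env.grip(.085);p=env.get_state()['tcp_pos'].copy();p[2]=.30;env.movel(p,.2)
env.reach(st(-.09,-.065,.33),env.get_state()['orientation']);S()
im,_=camera('top');cv2.imwrite('pics/t2.png',cv2.resize(im[185:305,200:390],None,fx=4.2,fy=4.2,interpolation=cv2.INTER_CUBIC))
im,_=camera('side');cv2.imwrite('pics/s2.png',cv2.resize(im[140:300,230:380],None,fx=3.7,fy=3.7,interpolation=cv2.INTER_CUBIC))
E
```

```text
t9.06 [ 0.4096 -0.0373  0.3297] F [-1.3  0.1  0.2] op 0.0848 gf 0.0
```

View pics/t2.png

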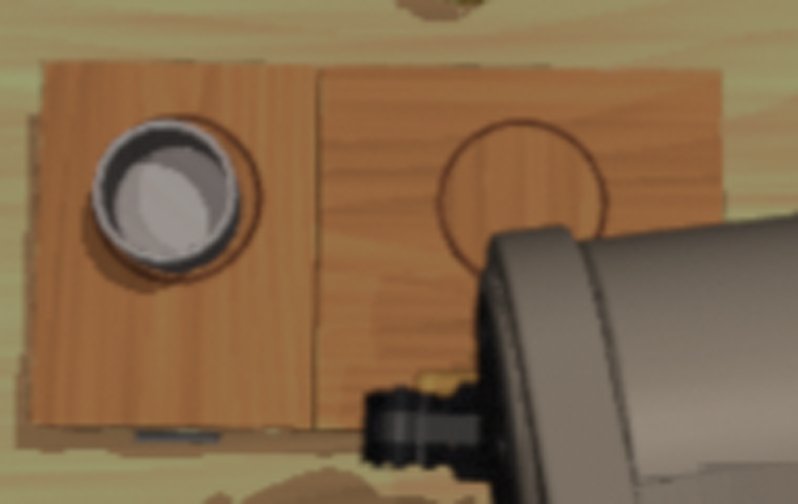

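The pot's rim is at crop (166,194). It sits well inside the rest ring, whose centre is (177,199), allowing for parallax. The next step is to lift the flap by gripping the bar and following its arc with the tool vertical.

```bash
python3 - <<'E'
from h import *
w=pix2world(calibration('top'),None,200+166.5/4.2-.5,185+194.5/4.2-.5,.155)
print('pot st',M2.T@(w[:2]-T2))
def bar(th): 
    c,s=np.cos(th),np.sin(th)
    return st(.085-.15*c+.045*s,-.0655,.08+.15*s+.045*c+.054)
Q,j=best(bar(0),[0,0,-1],sd(1,0));print(np.round(j,2))
p=bar(0);p[2]=.30
env.reach(p,Q);print(env.movel(bar(0),.12,stop_force=8));S('at bar')
env.grip(.0,35);S('grip')
for th in np.linspace(0,1.58,13)[1:]:
    env.movel(bar(th),.09)
    S('%.2f'%th)
    s=env.get_state()
    if s['opening']<.005 or np.linalg.norm(s['force'])>40: print('abort');break
E
```

```text
pot st [0.01405983 0.09418537]
[ 0.75  0.42 -0.95  2.17  0.5   0.78  2.59]
False
at bar t11.63 [ 0.4346 -0.0389  0.1795] F [-0.1  0.  -0.1] op 0.0849 gf 0.0
grip t12.31 [ 0.4344 -0.039   0.1792] F [ 0.2 -0.   1.8] op 0.0095 gf 34.1
0.13 t12.68 [ 0.4413 -0.0392  0.1983] F [ 0.5 -0.7  0. ] op 0.0097 gf 34.5
0.26 t13.06 [ 0.4504 -0.0395  0.2163] F [-3.7  0.2  2.2] op 0.0092 gf 34.7
0.40 t13.43 [ 0.462  -0.0398  0.2334] F [-7.2 -0.7  6. ] op 0.0094 gf 34.9
0.53 t13.81 [ 0.4754 -0.0401  0.2486] F [-12.8  -1.3  12.7] op 0.0094 gf 35.2
0.66 t14.18 [ 0.4917 -0.0405  0.2626] F [-15.2  -1.7  20.5] op 0.0096 gf 35.9
0.79 t14.56 [ 0.5107 -0.0411  0.2741] F [-10.3  -1.9  18.7] op 0.0095 gf 36.2
0.92 t14.93 [ 0.5307 -0.0418  0.2824] F [-2.8 -2.   8.9] op 0.0095 gf 36.0
1.05 t15.31 [ 0.5506 -0.0424  0.2879] F [ 0.  -0.1  5. ] op 0.0097 gf 36.0
1.19 t15.68 [ 0.5705 -0.043   0.2909] F [-0.4 -1.2  5.2] op 0.0096 gf 36.0
1.32 t16.06 [ 0.5908 -0.0435  0.291 ] F [ 0.4 -1.1  5. ] op 0.0096 gf 36.2
1.45 t16.43 [ 0.6106 -0.0441  0.2882] F [ 1.6 -1.9  1.9] op 0.0098 gf 36.5
1.58 t16.81 [ 0.6305 -0.0446  0.2832] F [ 1.2 -2.2 -0.5] op 0.0094 gf 36.5
```

```bash
python3 - <<'E'
from h import *
env.grip(.026);S('rel')
p=env.get_state()['tcp_pos'].copy();p[2]=.40;print(env.movel(p,.2,stop_force=10));S('up')
q0=env.get_state()['orientation']
env.reach(st(-.12,-.20,.40),q0);S()
im,d=camera('side');im2,d2=camera('top')
np.save('pics/s3.npy',d);np.save('pics/t3.npy',d2);cv2.imwrite('pics/s3raw.png',im);cv2.imwrite('pics/t3raw.png',im2)
f=lambda i,a,b,c,e:cv2.resize(i[a:b,c:e],(400,590),interpolation=cv2.INTER_CUBIC)
A=cv2.resize(im[140:300,250:370],(400,533),interpolation=cv2.INTER_CUBIC)
B=cv2.resize(im2[185:305,200:290],(400,533),interpolation=cv2.INTER_CUBIC)
cv2.imwrite('pics/m3.png',np.hstack([A,cv2.convertScaleAbs(cv2.resize(im2[175:335,270:390],(400,533),interpolation=cv2.INTER_CUBIC),alpha=1.4)]))
# pot rim by depth in top: points at z .145-.165 near mark
c=calibration('top');P=np.array([pix2world(c,d2,u,v) for v in range(205,260) for u in range(215,268)])
k=(P[:,2]>.147)&(P[:,2]<.165);r=(P[k,:2]-T2)@M2
print(k.sum(),r.min(0),r.max(0),(r.min(0)+r.max(0))/2,np.mean(r,0))
E
```

```text
rel t17.12 [ 0.6301 -0.044   0.2836] F [-0.1  0.1 -0.3] op 0.0259 gf 0.0
False
up t17.85 [ 0.6296 -0.0442  0.3988] F [ 0.1  0.4 -0.3] op 0.0259 gf 0.0
 t22.48 [ 0.3755 -0.1719  0.4   ] F [ 0.4  0.3 -0.3] op 0.0259 gf 0.0
205 [-0.0138062   0.06533579] [0.04732095 0.12580533] [0.01675738 0.09557056] [0.01699103 0.0956211 ]
```

View pics/m3.png

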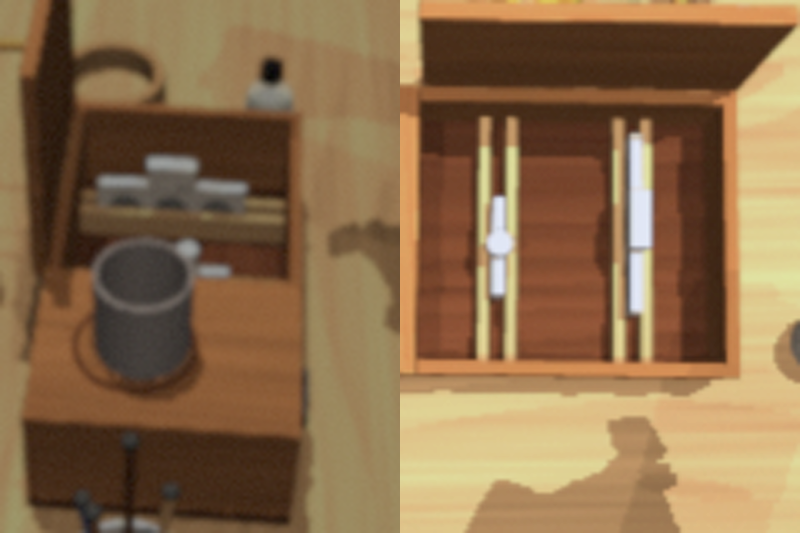

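The top view shows the palette in the right slot: its tab is at mosaic (641,219), with the long plate running from v=133 to 315. The scraper with the round knob is in the left slot at (499,243). The flap stands in both views, and the pot is inside its ring at station (17,96) mm by depth.

```bash
python3 - <<'E'
from h import *
ct=calibration('top');cs=calibration('side');d=np.load('pics/s3.npy')
U=lambda X,Y:(270+(X-400+.5)/3.3333-.5,175+(Y+.5)/3.3313-.5)
f=lambda X,Y,z:(M2.T@(pix2world(ct,None,*U(X,Y),z)[:2]-T2)).round(4)
print('tab',f(641,219,.072),'ends',f(635,133,.052),f(635,315,.052),'scr',f(499,243,.068))
P=np.array([pix2world(cs,d,u,v) for v in range(130,240) for u in range(235,320) if d[v,u]>0])
X=np.c_[(P[:,:2]-T2)@M2,P[:,2]]
for z in np.arange(.1,.26,.02):
    k=(abs(X[:,2]-z)<.006)&(X[:,0]>.04)&(X[:,0]<.2)&(X[:,1]<.032)&(X[:,1]>.02)
    if k.sum(): print(round(z,2),k.sum(),np.percentile(X[k,0],[5,50,95]).round(4))
E
```

```text
tab [ 0.0082 -0.1032] ends [ 0.0636 -0.1024] [-0.0479 -0.1018] scr [-0.0068 -0.0187]
0.1 16 [0.0874 0.091  0.0956]
0.12 21 [0.088  0.0923 0.097 ]
0.14 20 [0.0876 0.0915 0.0962]
0.16 19 [0.0885 0.0927 0.0971]
0.18 20 [0.0879 0.0921 0.0963]
0.2 20 [0.0879 0.0912 0.096 ]
0.22 18 [0.088  0.0905 0.0948]
0.24 26 [0.0862 0.0903 0.0955]
```

```bash
python3 - <<'E'
from h import *
p=st(.0085,-.103,.30)
def ik(p,y):
    for s in(1,-1):
        qq=tool([0,0,-1],s*np.array(y,float));j=kin.inverse_kinematics(p,qq);print(s,None if j is None else np.round(j,2))
ik(p,sd(0,1));ik([.46,-.08,.38],[1,0,0])
Q,j=best(p,[0,0,-1],sd(0,1));print(np.round(j,2),env.get_state()['qpos'].round(2))
env.grip(.036)
env.reach(p,Q);S('above')
p[2]=.116;print(env.movel(p,.12,stop_force=6));S('down')
env.grip(0,60);S('grip')
p[2]=.38
a=p.copy();a[2]=.17;env.movel(a,.06);S()
env.movel(p,.12);S('up')
ik(p,[1,0,0]);ik([.46,-.08,.38],[1,0,0])
E
```

```text
1 [ 0.96  0.45 -1.17  1.89  0.46  1.11  1.15]
-1 [ 0.97  0.46 -1.19  1.89  0.47  1.12 -2.  ]
1 [ 1.11  0.21 -1.19  1.88  0.21  1.19 -0.16]
-1 None
[ 0.97  0.46 -1.19  1.89  0.47  1.12 -2.  ] [ 1.36 -0.01 -1.04  1.95 -0.01  1.19 -2.85]
above t23.67 [ 0.5064 -0.0791  0.3001] F [ 1.  -0.6  0.4] op 0.0361 gf 0.0
False
down t25.35 [ 0.507  -0.0785  0.1166] F [-0.5  0.9  0.3] op 0.0362 gf 0.0
grip t25.68 [ 0.5069 -0.0787  0.1165] F [-1.3  0.2  6.4] op 0.0110 gf 59.1
 t26.73 [ 0.5063 -0.0786  0.1697] F [-0.5  0.2 -1.8] op 0.0113 gf 58.4
up t28.63 [ 0.5063 -0.0786  0.3794] F [ 0.4  0.1 -1.1] op 0.0106 gf 58.4
1 [ 1.    0.34 -1.18  1.79  0.33  1.24 -0.27]
-1 [-0.71  0.16  0.85  1.88 -0.13  1.15 -2.95]
1 [ 1.11  0.21 -1.19  1.88  0.21  1.19 -0.16]
-1 None
```

```bash
python3 - <<'E'
from h import *
t=[.46,-.08,.38];env.movel(t,.12)
env.reach(t,tool([0,0,-1],[1,0,0]));env.dwell(.5);S('present')
q_=env.get_state()['orientation'];print(R.from_quat([*q_[1:],q_[0]]).as_matrix().round(4))
im,d=camera('side');im2,d2=camera('top');np.save('pics/s4.npy',d);np.save('pics/t4.npy',d2)
A=cv2.resize(im[60:300,230:410],(400,533),interpolation=cv2.INTER_CUBIC)
B=cv2.resize(im2[175:335,270:390],(400,533),interpolation=cv2.INTER_CUBIC)
cv2.imwrite('pics/m4.png',cv2.convertScaleAbs(np.hstack([A,B]),alpha=1.3))
w,_=camera('wrist');cv2.imwrite('pics/w4.png',w)
# bystanders moved?
a=cv2.imread('pics/top0.png')
E
```

```text
present t31.15 [ 0.46 -0.08  0.38] F [ 0.1  0.4 -1.6] op 0.0113 gf 58.4
[[ 2.e-04  1.e+00 -0.e+00]
 [ 1.e+00 -2.e-04 -1.e-04]
 [-1.e-04 -0.e+00 -1.e+00]]
```

View pics/m4.png

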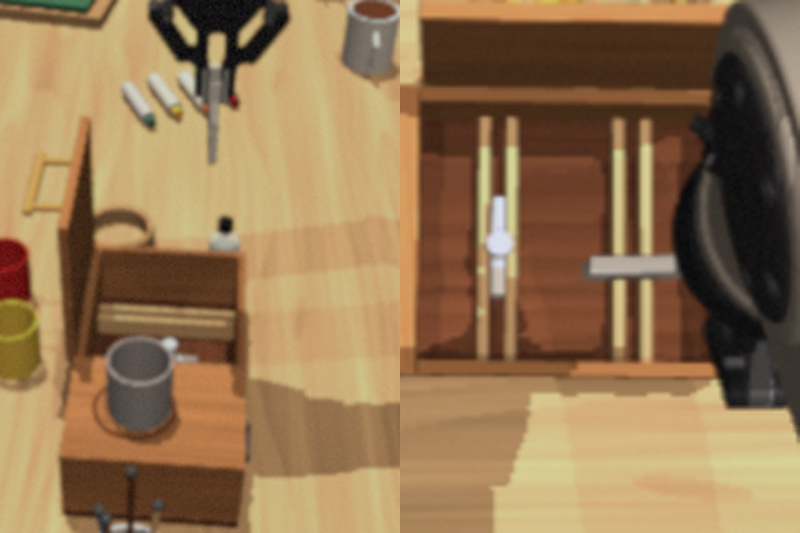

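View pics/w4.png

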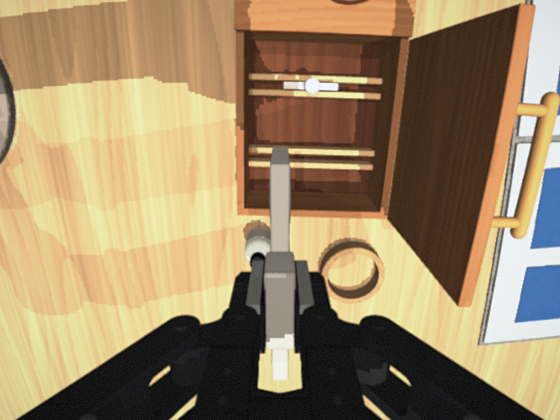

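The palette is held upright and edge-on in the side view (tip at 212,160), and squared to world x in the top and wrist views. The scraper is still at (499,243), the flap is standing, the pot is on its ring, and the bottle and tape roll look undisturbed. I'm handing it in.

```bash
python3 -c "
from h import *
print(job.job_done())"
```

```text
the job is handed in; nothing more can be done
None
```

The job is handed in at about 31 s: the pot is on its mark (within about 3 mm), the flap stands upright, and the palette is held upright, lower edge about 18 cm above the station's top, broad face towards the robot, with the scraper and nearby things looking undisturbed.

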